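# Clamp the blue blank in the drilling jig

### The job

Take the wooden blank with the blue face out of the rack, lay it down flat on the green mat and let go, then take it again across its width and lay it in the drilling jig, blue face up and between the side posts. Then press the red lever down until its catch holds it, so the blank is clamped against the blue end fence, and last swing the yellow drill guide arm in over the blank to its stop. Leave the other blanks and the loose things on the bench where they are.

Things in the scene. Friction and masses are not known exactly. Their poses are not given: they have to be found in the camera images.
- blank: wooden blank with a blue face, a slab 120 x 22 x 56 mm, 90 g. Origin at its centre; x along the 120 mm length, y through the 22 mm thickness towards the blue face (an 8 mm layer: its edge shows as a blue stripe from above), z along the 56 mm width. At the start it stands on its long edge in one of the rack's slots, z up, blue face away from the robot
- blank_red: same slab with a red face, in another slot of the rack; leave it there
- blank_yellow: same slab with a yellow face, in another slot of the rack; leave it there
- rack: low fixed wooden rack, 90 mm (its x) by 170 mm (its y). Origin at the centre of its underside. Floor 6 mm thick; three slots along its x at y = -58, 0 and 58 mm, walls up to 24 mm above the bench; the blanks stand in it with their tops 62 mm above the bench
- mat: green mat, 240 mm along its x by 150 mm along its y, 3 mm thick, fixed on the bench. Origin at the centre of its underside
- jig_bed (a point): centre of the top of the jig's aluminium bed, 32 mm above the bench; the clamped blank's centre is 11 mm above this point. Its y is the line of the blank's length and points to the lever, x away from the robot, z up. The bed is 34 mm wide (x) and 112 mm long, so fingers can reach down on both sides of a blank lying on it
- jig: drilling jig, fixed; origin on the bench under point jig_bed, same axes. Plywood base x -75 to 125, y -85 to 155, 12 mm thick. Four 10 mm steel posts with tapered tips at x = +-35.5, y = +-45, 14 mm above the bed (2.5 mm play each side of the blank). Blue end fence, face at y = -60, 16 mm above the bed. Lever cheeks from y = 73: 13 mm of room in length, the lever pushes the blank to the fence
- lever (a joint): clamp lever, rad: 0 = raised (the start; handle 0.62 rad above level), grows as the handle is pressed down. Its spring lifts it again unless it has passed 0.62 (handle level), where a brass catch clicks in and holds it; the hard stop is at 0.70. It takes up to about 15 N at the red paddle
- lever_grip (a point): middle of the upper face of the lever's red paddle (30 mm wide, 50 mm long, 12 mm thick), where to press it; moves with the lever
- lever_hinge (a point): hinge of the lever, 82 mm above the bench; the hinge line is parallel to the jig's x, and the handle points along the jig's +y. The paddle's point lies 108 mm out and 6 mm above the handle's centre line. The axes are the jig's
- pad: round black rubber clamp pad, 18 mm across, on a sprung plunger at the lever's lower end; it is driven against the blank's end as the lever goes down
- guide (a joint): yellow drill guide arm, rad: 0 = in over the blank, at its stop; grows as it swings out, towards the jig's -y, to 1.5. It stays where it is left
- guide_knob (a point): middle of the guide arm's upright black knob, 18 mm across and 36 mm tall, free all round, 110 mm above the bench; 145 mm from the arm's hinge. The arm below it lies 78 to 92 mm above the bench, 22 mm wide, its steel bush reaching down to 60 mm
- guide_hinge (a point): point on the upright hinge axis of the guide arm, 78 mm above the bench; the axes are the jig's. At 0 the arm points from here along the jig's -x, at angle q along (-cos q, -sin q)
- tape: yellow tape measure, 65 x 35 x 62 mm, loose; leave it (origin under its centre)
- spring_clamp: blue spring clamp lying on the bench, about 125 x 50 x 20 mm, loose; leave it
- screwdriver: screwdriver lying on the bench, loose; leave it
- glue: white glue bottle, 52 mm across and 120 mm tall, loose; leave it (origin under its centre)
- cup: red plastic cup, 72 mm across and 95 mm tall, loose; leave it (origin under its centre)
- offcut: flat wooden offcut, 80 x 45 x 19 mm, loose; leave it (origin under its centre)

How it is judged:
On the way, in this order (a step that is already met when the one before it is completed fails the run):
1. the blue blank lies flat on the green mat, let go ((angle between blank's own y axis and vertical below 0.1 rad or angle between blank's own y axis and vertical above 3.04 rad) and height (world z) of blank below 0.019 m and x of blank in the frame of mat between -0.12 and 0.12 m and y of blank in the frame of mat between -0.075 and 0.075 m and contact force between the fingers and blank below 0.1 N), for 0.15 s.
2. it lies in the jig on the bed, blue face up, between the side posts, let go (angle between blank's own y axis and vertical below 0.08 rad and x of blank in the frame of jig_bed between -0.006 and 0.006 m and y of blank in the frame of jig_bed between -0.004 and 0.015 m and z of blank in the frame of jig_bed between 0.007 and 0.0145 m and angle between the x axis of blank and the y axis of jig_bed, either way round below 0.12 rad and contact force between the fingers and blank below 0.1 N), for 0.15 s.
3. the lever is down, held by its catch with nothing touching it, and its pad presses the blank against the fence (value of joint lever above 0.56 rad and contact force between pad and blank above 1 N and angle between blank's own y axis and vertical below 0.08 rad and x of blank in the frame of jig_bed between -0.006 and 0.006 m and y of blank in the frame of jig_bed between -0.004 and 0.004 m and z of blank in the frame of jig_bed between 0.007 and 0.0145 m and angle between the x axis of blank and the y axis of jig_bed, either way round below 0.12 rad and contact force between the fingers and jig below 0.1 N), for 0.2 s.
4. the guide arm is in over the blank at its stop (value of joint guide below 0.05 rad), for 0.1 s.
At the end, for the whole second after the job is handed in: blue blank flat on the jig bed, blue face up (0.08 rad), between the side posts (6 mm), against the end fence (4 mm), at rest; lever held down by its catch (over 0.56 rad), its pad pressing the blank (over 1 N); guide arm in at its stop (0.05 rad) (angle between blank's own y axis and vertical below 0.08 rad and x of blank in the frame of jig_bed between -0.006 and 0.006 m and y of blank in the frame of jig_bed between -0.004 and 0.004 m and z of blank in the frame of jig_bed between 0.007 and 0.0145 m and angle between the x axis of blank and the y axis of jig_bed, either way round below 0.12 rad and value of joint lever above 0.56 rad and contact force between pad and blank above 1 N and value of joint guide below 0.05 rad and linear speed of blank below 0.02 m/s); the robot touches nothing.
It fails at once if another blank is moved from its slot (over 20 mm) (distance of any of blank_red, blank_yellow from where it was at the start of the episode above 0.02 m).
It fails at once if a loose thing on the bench is moved (over 30 mm) (distance of any of tape, spring_clamp, screwdriver, glue, cup, offcut from where it was at the start of the episode above 0.03 m).
It also fails if it takes over 72 s, if anything falls off the work surface, if the arm or the gripper's body presses on something with over 40 N, if the wrist force passes 120 N, or if a joint passes its speed limit or range.

### The arm

A 7-joint arm with a two-finger parallel gripper is mounted at the origin on the work surface. World frame = base frame: x ahead of the robot, y to its left, z up, the work surface at z = 0. Lengths are in m, angles in rad, forces in N, time in s.
With the tool pointing down it reaches from about 0.4 to 0.75 m from the base axis. Payload 19.5 kg.
Tool frame: the origin (TCP) lies midway between the tips of the shut fingers; the grasp point (between the pads) lies 19 mm behind it (robot.grip_depth is the distance from the TCP to the grasp point, in m); z points along the fingers, y is the line along which they close (so a half turn about z gives the same grasp; the last joint's range is limited). The gripper opens to 85 mm and grips with 20 to 120 N. Pads are 22 mm wide; open, the fingers measure 114 mm over their backs; the gripper's body (76 mm by 85 mm) begins 54 mm behind the grasp point. The pads swing forward as they close: fully open they stand 13 mm farther back than shut.
Start: joints at [-1.18, 0.707, -0.028, 1.485, 0.022, 0.951, -0.075], TCP at [0.241, 0.522, 0.231] pointing down, gripper open.
Joint ranges: [-2.71, 2.71], [-0.32, 2.16], [-1.57, 1.52], [0, 2.45], [-1.46, 4.6], [0, 2.02], [-2.83, 2.83]. Speed limits (rad/s): [1.89, 1.89, 2.57, 2.57, 3.01, 3.01, 3.01].

### API

Orientations are given as [roll, pitch, yaw] about the fixed x, y, z axes, in that order (R = Rz(yaw) Ry(pitch) Rx(roll)).
In Python, from cell import robot gives the robot as it stands.
- The arm moves only by the tool drive_tool, never from a script. Its argument "targets" is a list of rows, each an object with "slide": the shift along the tool's x, y, z in cm, a list of three; "yaw": the turn about the tool's z in rad; "grip": the opening, from 0 (shut) to 1 (fully open). In form: [{"slide": [dx, dy, dz], "yaw": yaw, "grip": grip}, ...]. A call has 1 to 20 rows; each row shifts and turns the commanded pose from where the row before left it, along the tool's axes as they then stand; what a row does not reach is not made up. A row lasts 1/10 s, in which the tool goes at most 50 mm and 8.59 degrees, less where a joint would pass 70% of its speed; a pose out of reach is approached as far as the arm can. A call is refused whole if a number of a shift passes 5 or a number of a turn 0.15, either way. A call with a gripper value outside its range is refused whole. The fingers move at their own pace and stop on an object; "squeeze" is the grip in N (left out, the last holds). Time passes only in rows, so rows that do not move let the fingers close. It gives the time, the measured TCP pose, the force, the opening and the grip force at its end, in the units of the state.
- robot.observe(): the state, without advancing time (a new reading comes with each control period).
- robot.capture(name): name is "scene" or "top" or "wrist"; returns the picture (400x640x3 uint8, red, green, blue); there is no depth.
- robot.camera_params(name): a dict with "camera_matrix" (3x3 intrinsics, pixels), "dist_coeffs" ([k1, k2, p1, p2, k3] as OpenCV has them; the pictures are not rectified), "xyz" and "rotation" of the camera in the world. Camera axes: x right, y up, looking along -z (the intrinsics and any distortion apply to the point x, -y, -z); pixel columns grow to the right and rows downward; lengths in m; the calibration is good to about 2 mm. A picture is of the moment at which its call begins: read the wrist's pose just before it. camera_params takes no time and is no camera call; for the wrist camera it gives the pose at the moment of the call.
- robot.hand_in(): hands the job in; it is judged then, once.
The state is a dict: "time": time; "joints": joint angles; "dq": joint speeds; "joint_torque": joint torques, N m; "tcp_pos": TCP position; "tool_rot": TCP orientation; "ft_force": force on the tool from outside, world axes, zero at the start; "wrist_torque": the same for the moment, N m; "grip_width": finger opening in m; "grip_force": force on a finger pad.
Only numpy, scipy, OpenCV 4.12 (cv2) and the standard library are available. Lean on these libraries where they do the work, as an engineer would, in place of code of your own. Each camera call takes 0.05 s, during which the arm holds its last target. There are 200 camera calls.

## Working session

There is one attempt and no reset: what is moved stays moved. The work goes in short steps, Python scripts to look and compute and a tool call to move; the robot and the scene stay as the last step left them, time stands still between calls to the robot, and variables do not carry over. Pictures are saved under pics/ and viewed, at most 10 in all, crops included, and the job is handed in when it is done.

Besides the shell and the picture viewer there is one more tool, called after "Emit:" as name(argument=value, ...), one argument or row to a line, values as JSON. drive_tool: Moves the arm, as the interface text tells. Its arguments: {"type":"object","properties":{"targets":{"type":"array"},"squeeze":{"type":"number"}},"required":["targets"]}

```bash
mkdir -p pics
python3 - <<'E'
from cell import robot
import cv2, numpy as np
s=robot.observe(); print(s)
for n in ("scene","top"):
    im=robot.capture(n); cv2.imwrite(f"pics/{n}0.png",im[:,:,::-1])
    p=robot.camera_params(n); print(n,{k:np.round(v,4).tolist() for k,v in p.items()})
E
```

```text
{'time': 0.0, 'joints': array([-1.17969628,  0.70710113, -0.02760354,  1.48501752,  0.022007  ,
        0.95087331, -0.07549692]), 'dq': array([-8.26815323e-04, -7.31558031e-04, -1.44306890e-03,  5.04234118e-05,
       -1.18057845e-03, -3.48442510e-04, -2.68640195e-04]), 'joint_torque': array([ 4.74349827e-05, -8.83220887e+01,  1.23452447e+00, -2.36171150e+01,
        1.68685417e-02,  6.50990463e-03,  4.24225868e-05]), 'tcp_pos': array([0.24106011, 0.52173649, 0.23082429]), 'tool_rot': array([-3.14049717e+00,  4.94110923e-05,  2.70878999e+00]), 'ft_force': array([-0.28194551, -0.43899893,  0.81110036]), 'wrist_torque': array([0.00576742, 0.03061044, 0.04728555]), 'grip_force': 0.0, 'grip_width': 0.08520168297101355}
scene {'camera_matrix': [[415.9189, 0.0, 320.6398], [0.0, 415.9189, 198.3654], [0.0, 0.0, 1.0]], 'dist_coeffs': [-0.1013, 0.0, 0.0, 0.0, 0.0], 'xyz': [1.129, -0.4581, 0.7614], 'rotation': [0.8669, -0.0132, 0.9182]}
top {'camera_matrix': [[394.2138, 0.0, 317.2996], [0.0, 394.2138, 192.1509], [0.0, 0.0, 1.0]], 'dist_coeffs': [0.023, 0.0, 0.0, 0.0, 0.0], 'xyz': [0.393, 0.008, 1.2887], 'rotation': [0.1216, 0.0225, -1.5824]}
```

View pics/scene0.png

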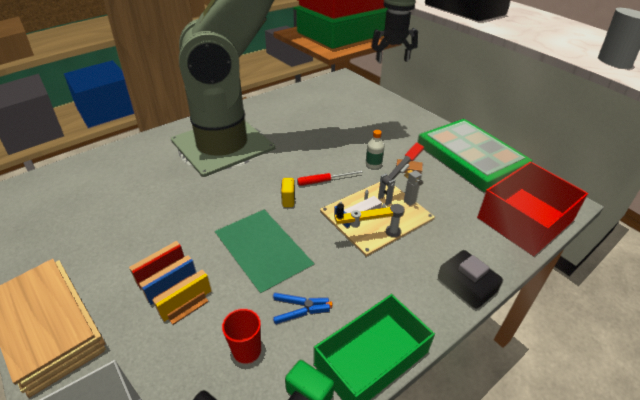

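View pics/top0.png

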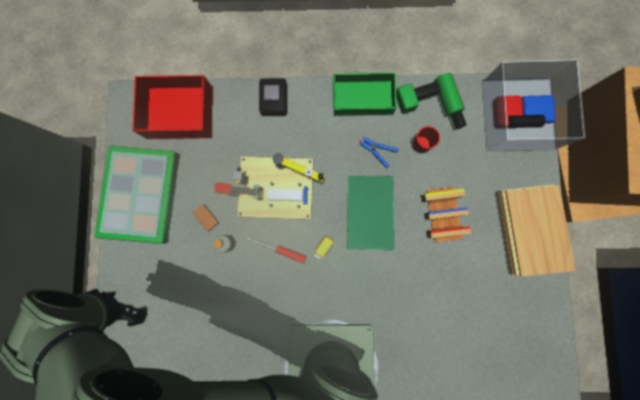

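The scene camera shows the rack near (172,280) with red, blue and yellow slabs (blue in the middle), the mat near (263,248) and the jig near (378,215). The top view shows the rack at (446,213), the mat at (370,213) and the jig at (275,188). In the top view the lever points left (red paddle at 222,188) and the knob is at (279,159).

```bash
cat > h.py <<'E'
import numpy as np, cv2
from scipy.spatial.transform import Rotation as R
from cell import robot
F=np.diag([1.,-1,-1])
def cam(p):
    Rw=R.from_euler('xyz',p['rotation']).as_matrix()@F  # cv cam -> world
    return np.array(p['camera_matrix']),np.array(p['dist_coeffs']),Rw,np.array(p['xyz'])
def ray(p,uv):
    K,d,Rw,c=cam(p)
    q=cv2.undistortPoints(np.array(uv,float).reshape(-1,1,2),K,d).reshape(-1,2)
    return c,(np.c_[q,np.ones(len(q))])@Rw.T
def onz(p,uv,z):
    c,v=ray(p,uv); return c+v*((z-c[2])/v[:,2])[:,None]
def proj(p,X):
    K,d,Rw,c=cam(p)
    return cv2.projectPoints(((np.atleast_2d(X)-c)@Rw).reshape(-1,1,3),np.zeros(3),np.zeros(3),K,d)[0].reshape(-1,2)
def tri(obs):
    A=np.zeros((3,3));b=np.zeros(3);L=[]
    for p,uv in obs:
        c,v=ray(p,[uv]);v=v[0]/np.linalg.norm(v[0]);M=np.eye(3)-np.outer(v,v);A+=M;b+=M@c;L.append((c,M))
    X=np.linalg.solve(A,b); return X,[float(np.linalg.norm(M@(X-c))) for c,M in L]
def shot(n,f):
    p=robot.camera_params(n);im=robot.capture(n);cv2.imwrite(f"pics/{f}.png",im[:,:,::-1]);import pickle;pickle.dump(p,open(f"pics/{f}.pkl","wb"));return p,im
E
python3 - <<'E'
from h import *
t=robot.camera_params('top');s=robot.camera_params('scene')
for n,uv,z in [('mat',[(348,177),(394,177),(394,249),(348,249)],.003),('rackblankblue',[(428,214),(468,211)],.062),('jigbase',[(243,156),(312,157),(312,219),(238,217)],.012),('knob',[(279,159)],.12)]:
    print(n,onz(t,uv,z).round(3).tolist())
print(robot.camera_params('wrist'))
im=cv2.imread('pics/top0.png');a=cv2.resize(im[140:260,180:340],(800,600),interpolation=cv2.INTER_CUBIC);cv2.imwrite('pics/c.png',a)
E
```

```text
mat [[0.599, -0.067, 0.003], [0.597, -0.217, 0.003], [0.363, -0.209, 0.003], [0.364, -0.062, 0.003]]
rackblankblue [[0.47, -0.307, 0.062], [0.478, -0.43, 0.062]]
jigbase [[0.673, 0.28, 0.012], [0.666, 0.051, 0.012], [0.462, 0.053, 0.012], [0.472, 0.294, 0.012]]
knob [[0.639, 0.147, 0.12]]
{'camera_matrix': array([[318.59026172,   0.        , 319.61850312],
       [  0.        , 318.59026172, 198.22621072],
       [  0.        ,   0.        ,   1.        ]]), 'dist_coeffs': array([-0.0275832,  0.       ,  0.       ,  0.       ,  0.       ]), 'xyz': array([0.16647083, 0.55627762, 0.37535436]), 'rotation': array([-0.32614256,  0.00131778,  1.13703837])}
```

View pics/c.png

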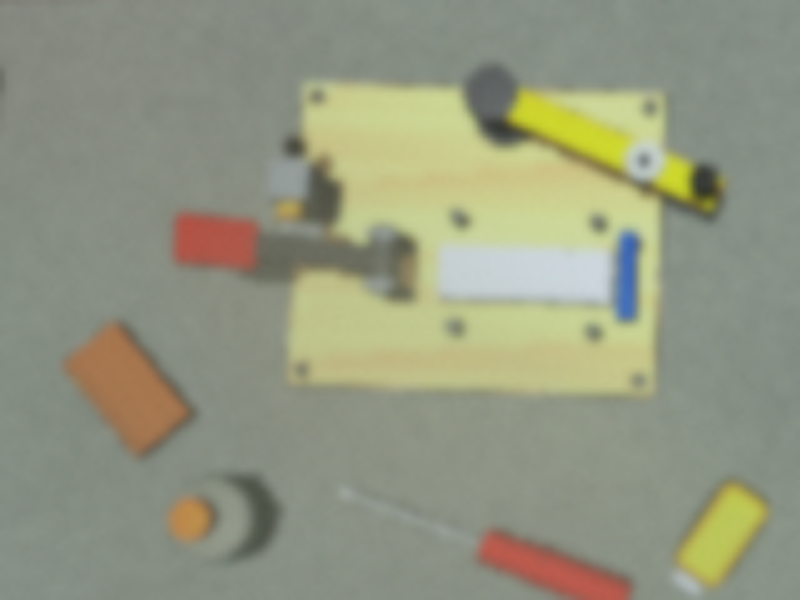

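The crop shows the bed centre at crop (525,275), the guide hinge at (492,90), its knob at (706,182), the posts at (459,218), (598,222), (455,327) and (594,332), and the red paddle at (215,240). Next I turn the tool and move above the jig so the wrist camera can look down on it.

Emit:
drive_tool(
  targets=[
    {"slide":[0,0,-0.9],"yaw":0.134,"grip":1},
    {"slide":[0,0,-0.9],"yaw":0.134,"grip":1},
    {"slide":[0,0,-0.9],"yaw":0.134,"grip":1},
    {"slide":[0,0,-0.9],"yaw":0.134,"grip":1},
    {"slide":[0,0,-0.9],"yaw":0.134,"grip":1},
    {"slide":[0,0,-0.9],"yaw":0.134,"grip":1},
    {"slide":[0,0,-0.9],"yaw":0.134,"grip":1},
    {"slide":[0,0,-0.9],"yaw":0.134,"grip":1},
    {"slide":[-3.5,2,0],"yaw":0,"grip":1},
    {"slide":[-3.5,2,0],"yaw":0,"grip":1},
    {"slide":[-3.5,2,0],"yaw":0,"grip":1},
    {"slide":[-3.5,2,0],"yaw":0,"grip":1},
    {"slide":[-3.5,2,0],"yaw":0,"grip":1},
    {"slide":[-3.5,2,0],"yaw":0,"grip":1},
    {"slide":[-3.5,2,0],"yaw":0,"grip":1},
    {"slide":[-3.5,2,0],"yaw":0,"grip":1},
    {"slide":[-3.5,2,0],"yaw":0,"grip":1},
    {"slide":[-3.5,2,0],"yaw":0,"grip":1},
    {"slide":[0,0,0],"yaw":0,"grip":1},
    {"slide":[0,0,0],"yaw":0,"grip":1},
  ],
)

```text
time: 2.1
tcp_pos: [0.4639, 0.1854, 0.3031]
tool_rot: [-3.141, 0.0, 1.635]
ft_force: [0.5, 0.9, -0.9]
grip_width: 0.0852
grip_force: 0.0
```

Run:
```python
from h import *
s=robot.observe();print(s['tcp_pos'],s['tool_rot'],s['joints'].round(2),s['time'])
p,im=shot('wrist','w1');print(p['xyz'],p['rotation'])
```

```text
[0.46391349 0.18540262 0.30306113] [-3.14100376e+00  1.44957203e-04  1.63530156e+00] [-0.61  0.52  0.28  1.63 -0.17  1.01 -0.21] 2.1
[0.45901312 0.26759665 0.44752204] [-0.32681016  0.00117403  0.06354931]
```

View pics/w1.png

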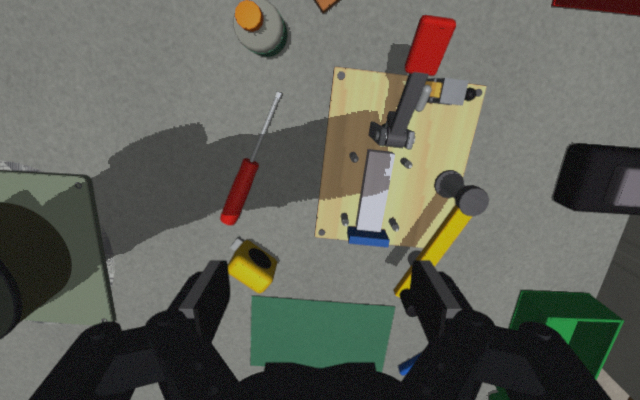

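The wrist view shows the post tips at (353,157), (406,162), (345,218) and (394,224), the base corners at (338,67), (487,85) and (317,238), the paddle at (431,43) and the guide arm from (470,200) to (408,297). I fit the jig pose from both views.

```bash
cat > jf.py <<'E'
from h import *
import pickle
from scipy.optimize import least_squares
w=pickle.load(open('pics/w1.pkl','rb'));t=robot.camera_params('top')
c=lambda u,v:(180+u/5-.4,140+v/5-.4)
P=[(-35.5,45,46),(35.5,45,46),(-35.5,-45,46),(35.5,-45,46),(-75,155,12),(125,155,12),(-75,-85,12)]
U=[(353,156),(406,161),(344,217),(393,222),(336,68),(487,86),(317,238)]
Pt=[(-75,155,12),(125,155,12),(125,-85,12),(-75,-85,12)]
Ut=[c(289,384),c(305,82),c(664,92),c(656,396)]
def W(q,X):
    X=np.array(X,float)/1000; return X@R.from_euler('z',q[2]).as_matrix().T+[q[0],q[1],0]
def f(q): return np.r_[proj(w,W(q,P))-U,proj(t,W(q,Pt))-Ut].ravel()
if __name__=='__main__':
    r=least_squares(f,[.54,.13,.0],loss='soft_l1');print(r.x,r.fun.reshape(-1,2).round(1).tolist());np.save('jig.npy',r.x)
    rw=least_squares(lambda q:f(q)[:14],[.54,.13,0]);print('wrist only',rw.x)
    rt=least_squares(lambda q:f(q)[14:],[.54,.13,0]);print('top only',rt.x)
    Ti=lambda X:((X-[r.x[0],r.x[1],0])@R.from_euler('z',r.x[2]).as_matrix()).round(4)
    print('hinge top/knob/paddle in jig: ',Ti(onz(w,[(472,200)],.105)),Ti(onz(w,[(408,296)],.125)),Ti(onz(w,[(433,43)],.15)))
    print('tri knob',Ti(tri([(w,(408,294)),(t,c(706,178))])[0]),'paddle',Ti(tri([(w,(431,43)),(t,c(215,240))])[0]),'bedtop corner',tri([(w,(368,152)),(t,c(441,300))]))
E
python3 jf.py
```

```text
[ 0.54057346  0.14199563 -0.05856702] [[1.2, 1.8], [2.7, 3.5], [-0.1, 5.3], [1.9, 6.1], [-1.9, -4.2], [-0.6, -1.1], [-4.6, -3.1], [-1.7, -0.3], [-0.5, -0.2], [0.0, 0.8], [-1.4, 0.6]]
wrist only [ 0.54081282  0.14329522 -0.05292403]
top only [ 0.54179191  0.13866363 -0.04221823]
hinge top/knob/paddle in jig:  [[0.0982 0.0245 0.105 ]] [[ 0.0444 -0.0978  0.125 ]] [[0.0022 0.1711 0.15  ]]
tri knob [ 0.0578 -0.117   0.0921] paddle [0.0009 0.1702 0.1455] bedtop corner (array([0.52626431, 0.19449272, 0.02957319]), [0.0009706471500986592, 0.0009706471500986602])
```

Emit:
drive_tool(
  targets=[
    {"slide":[-4,-0.3,0],"yaw":0,"grip":1},
    {"slide":[-4,-0.3,0],"yaw":0,"grip":1},
    {"slide":[-4,-0.3,0],"yaw":0,"grip":1},
    {"slide":[-4,-0.3,0],"yaw":0,"grip":1},
    {"slide":[-4,-0.3,0],"yaw":0,"grip":1},
    {"slide":[-4,-0.3,0],"yaw":0,"grip":1},
    {"slide":[-4,-0.3,0],"yaw":0,"grip":1},
    {"slide":[-4,-0.3,0],"yaw":0,"grip":1},
    {"slide":[-4,-0.3,0],"yaw":0,"grip":1},
    {"slide":[-2,0,0],"yaw":0,"grip":1},
    {"slide":[0,0,0],"yaw":0,"grip":1},
    {"slide":[0,0,0],"yaw":0,"grip":1},
  ],
)

```text
time: 3.35
tcp_pos: [0.4622, -0.1938, 0.3032]
tool_rot: [-3.141, -0.001, 1.638]
ft_force: [0.6, 1.2, -0.1]
grip_width: 0.0857
grip_force: 0.0
```

Run:
```python
from h import *
s=robot.observe();print(s['tcp_pos'],s['tool_rot'],s['joints'].round(2),s['time'])
p,im=shot('wrist','w2')
```

```text
[ 0.46218109 -0.1938401   0.30316579] [-3.14142918e+00 -5.80469911e-04  1.63799450e+00] [ 0.18  0.53  0.27  1.63 -0.16  1.01  0.56] 3.35
```

View pics/w2.png

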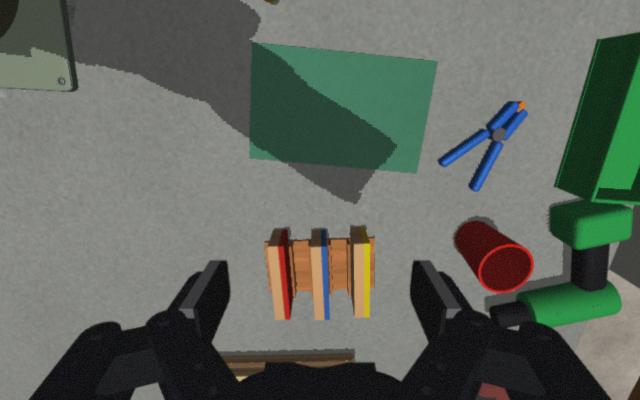

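The rack's red, blue and yellow slabs are at u≈280, 320 and 360; the blue slab's far end is at row 318. The mat corners are (252,43), (437,62), (418,173) and (249,158). I need a zoom of the rack and the jig's posts.

Run:
```python
from h import *
a=cv2.imread('pics/w2.png')[215:325,258:390];b=cv2.imread('pics/w1.png')[140:305,335:467]
z=lambda x:cv2.resize(x,None,fx=3,fy=3,interpolation=cv2.INTER_CUBIC)
a,b=z(a),z(b);a=cv2.copyMakeBorder(a,0,b.shape[0]-a.shape[0],0,4,cv2.BORDER_CONSTANT)
o=np.hstack([a,b]);o=cv2.convertScaleAbs(o,alpha=1.6);cv2.imwrite('pics/z1.png',o);print(o.shape)
```

```text
(495, 796, 3)
```

View pics/z1.png

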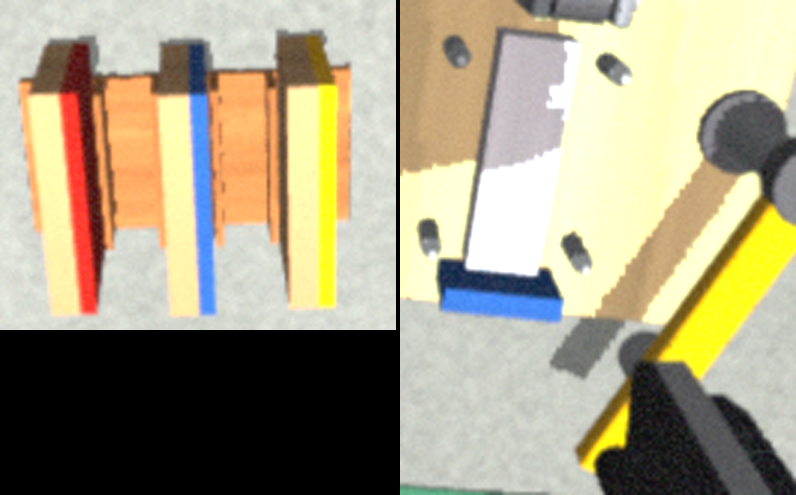

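Zoom: the blue slab's top face runs from (161–206,94) to (170–215,315). The post tips are the light ends at (463,63), (625,78), (432,252) and (583,265), and the bed corners are at (500,30), (578,40), (467,268) and (540,272). My earlier post pixels were shaft bases, so I refit.

```bash
cat > jf2.py <<'E'
import jf
from jf import *
z=lambda u,v:(335+(u-400)/3-.33,140+v/3-.33)
jf.P=P=[(-35.5,45,46),(35.5,45,46),(-35.5,-45,46),(35.5,-45,46),(-75,155,12),(125,155,12),(-75,-85,12),(-17,56,32),(17,56,32),(-17,-56,32),(17,-56,32)]
jf.U=U=[z(463,62),z(625,77),z(432,251),z(582,264),(336,68),(487,86),(317,238),z(500,30),z(578,39),z(467,268),z(540,272)]
if __name__=='__main__':
    r=least_squares(f,[.54,.13,.0],loss='soft_l1');print(r.x,r.fun.reshape(-1,2).round(1).tolist());np.save('jig.npy',r.x)
    g=lambda q:f(q)[:2*len(P)]
    # wrist camera with small unknown pitch absorbed: wrist only
    print('wrist only',least_squares(g,r.x).x)
    Ti=lambda X:((X-[r.x[0],r.x[1],0])@R.from_euler('z',r.x[2]).as_matrix()).round(4)
    print('hinge w/t',Ti(onz(w,[(471,200)],.1)),Ti(onz(t,[c(490,92)],.1)),'knob t',Ti(onz(t,[c(706,180)],.128)),'paddle w,t',Ti(onz(w,[(433,43)],.15)),Ti(onz(t,[c(215,240)],.15)))
    w2=pickle.load(open('pics/w2.pkl','rb'));y=lambda u,v:(258+u/3-.33,215+v/3-.33)
    B=onz(w2,[y(161,94),y(207,94),y(170,315),y(215,314)],.062);print('blank',B.round(4).tolist())
    n=(B[0]+B[1])/2;m=(B[2]+B[3])/2;d=n-m;print('c',(n+m)/2,'len',np.linalg.norm(d),'ang',np.arctan2(d[1],d[0]))
    # height by two views: wrist vs top, mid of the blue blank
    for a,b in[((184,94),(428,214)),((193,315),(468,211))]: print('tri',tri([(w2,y(*a)),(t,b)]))
    M=onz(w2,[(252,43),(437,62),(418,173),(249,158)],.003);print('mat',M.round(3).tolist(),M.mean(0))
E
python3 jf2.py
```

```text
[ 0.54283785  0.13996353 -0.04515954] [[-0.4, -0.6], [0.1, 0.4], [0.5, 0.8], [1.5, 1.6], [-2.0, -1.8], [-0.4, -0.9], [-2.5, -1.1], [1.3, 1.2], [0.8, 1.0], [-0.1, -0.4], [-0.9, 0.6], [-0.8, -0.4], [-0.4, -0.3], [0.1, -0.2], [-0.4, -0.4]]
wrist only [ 0.54308751  0.14002244 -0.044881  ]
hinge w/t [[0.0978 0.0235 0.1   ]] [[0.1026 0.0188 0.1   ]] knob t [[ 0.0472 -0.1164  0.128 ]] paddle w,t [[0.0021 0.173  0.15  ]] [[-0.0007  0.1694  0.15  ]]
blank [[0.4587, -0.3104, 0.062], [0.4793, -0.3091, 0.062], [0.47, -0.4309, 0.062], [0.4921, -0.4289, 0.062]]
c [ 0.47501544 -0.36982158  0.062     ] len 0.12076665628824255 ang 1.6709425814235448
tri (array([ 0.46916101, -0.30461956,  0.07214179]), [0.0005019793564414232, 0.0005019793564415908])
tri (array([ 0.47964061, -0.42951193,  0.06266407]), [0.0016349197510727304, 0.0016349197510727644])
mat [[0.367, -0.059, 0.003], [0.606, -0.066, 0.003], [0.605, -0.214, 0.003], [0.363, -0.208, 0.003]] [ 0.4852658  -0.13687441  0.003     ]
```

The jig pose is consistent at (0.543, 0.140, −0.045). The blank centre is (0.475, −0.370), with length 0.121 against 0.120 and a height of about 0.062–0.07, so both checks hold. I approach with a narrowed opening so the fingers clear the neighbouring blanks.

Emit:
drive_tool(
  targets=[
    {"slide":[0,0,0],"yaw":-0.033,"grip":0.53},
    {"slide":[-3.5,-0.1,2],"yaw":0,"grip":0.53},
    {"slide":[-3.5,-0.1,2],"yaw":0,"grip":0.53},
    {"slide":[-3.5,-0.1,2],"yaw":0,"grip":0.53},
    {"slide":[-3.5,-0.1,2],"yaw":0,"grip":0.53},
    {"slide":[-3.6,-0.1,2],"yaw":0,"grip":0.53},
    {"slide":[0,0,3],"yaw":0,"grip":0.53},
    {"slide":[0,0,2.5],"yaw":0,"grip":0.53},
    {"slide":[0,0,2.5],"yaw":0,"grip":0.53},
    {"slide":[0,0,0],"yaw":0,"grip":0.53},
    {"slide":[0,0,0],"yaw":0,"grip":0.53},
  ],
)

```text
time: 4.5
tcp_pos: [0.4748, -0.3702, 0.1241]
tool_rot: [3.141, 0.0, 1.671]
ft_force: [0.2, 0.4, -0.0]
grip_width: 0.0457
grip_force: 0.0
```

Run:
```python
from h import *
p,im=shot('wrist','w3')
s=robot.observe();x=s['tcp_pos'];print(x)
# project predicted blank top corners & tool axis; find blue stripe
h=cv2.cvtColor(im,cv2.COLOR_RGB2HSV);m=cv2.inRange(h,(100,120,60),(125,255,255))
m[:, :200]=0;m[:,440:]=0
n,l,st,c=cv2.connectedComponentsWithStats(m)
for i in range(1,n):
    if st[i,4]>80: print(st[i],c[i])
for r in range(180,400,20):
    q=np.where(m[r])[0]
    if len(q): print(r,q.min(),q.max(),onz(p,[(q.min(),r),(q.max(),r)],.062)[:,:2].round(4).tolist())
```

```text
[ 0.47496073 -0.37056243  0.12463855]
[ 325  124   11  164 1710] [329.99005848 203.21461988]
180 325 335 [[0.476, -0.3447], [0.4827, -0.3441]]
200 325 335 [[0.4775, -0.3589], [0.4843, -0.3582]]
220 325 335 [[0.4791, -0.3736], [0.4861, -0.3729]]
240 325 334 [[0.4807, -0.389], [0.4871, -0.3884]]
260 326 334 [[0.4831, -0.4051], [0.489, -0.4045]]
280 326 334 [[0.4849, -0.422], [0.4909, -0.4214]]
```

The stripe from close up puts the blank at x≈0.475 at y≈−0.37, under the tool. I descend and grip.

Emit:
drive_tool(
  targets=[
    {"slide":[0,0,3],"yaw":0,"grip":0.53},
    {"slide":[0,0,3],"yaw":0,"grip":0.53},
    {"slide":[0,0,2],"yaw":0,"grip":0.53},
    {"slide":[0,0,1.4],"yaw":0,"grip":0.53},
    {"slide":[0,0,0],"yaw":0,"grip":0.53},
    {"slide":[0,0,0],"yaw":0,"grip":0.1},
    {"slide":[0,0,0],"yaw":0,"grip":0.1},
    {"slide":[0,0,0],"yaw":0,"grip":0.1},
    {"slide":[0,0,0],"yaw":0,"grip":0.1},
    {"slide":[0,0,0],"yaw":0,"grip":0.1},
    {"slide":[0,0,0],"yaw":0,"grip":0.1},
  ],
  squeeze=40,
)

```text
time: 5.65
tcp_pos: [0.475, -0.3711, 0.0308]
tool_rot: [3.14, 0.002, 1.67]
ft_force: [-0.2, 0.7, 9.0]
grip_width: 0.0215
grip_force: 40.1
```

Emit:
drive_tool(
  targets=[
    {"slide":[0,0,-2],"yaw":0,"grip":0.1},
    {"slide":[0,0,-4],"yaw":0,"grip":0.1},
    {"slide":[0,0,-4],"yaw":0,"grip":0.1},
    {"slide":[3,0.95,0],"yaw":0,"grip":0.1},
    {"slide":[4,1.3,0],"yaw":0,"grip":0.1},
    {"slide":[4,1.3,0],"yaw":0,"grip":0.1},
    {"slide":[4,1.3,0],"yaw":0,"grip":0.1},
    {"slide":[4,1.3,0],"yaw":0,"grip":0.1},
    {"slide":[3.8,1.2,0],"yaw":0,"grip":0.1},
    {"slide":[0,0,0],"yaw":0.145,"grip":0.1},
    {"slide":[0,0,4],"yaw":0,"grip":0.1},
    {"slide":[0,0,3],"yaw":0,"grip":0.1},
    {"slide":[0,0,2],"yaw":0,"grip":0.1},
    {"slide":[0,0,0.6],"yaw":0,"grip":0.1},
    {"slide":[0,0,0],"yaw":0,"grip":0.1},
    {"slide":[0,0,0],"yaw":0,"grip":0.1},
  ],
)

```text
time: 7.25
tcp_pos: [0.5255, -0.1367, 0.0346]
tool_rot: [3.14, 0.0, 1.525]
ft_force: [-0.3, 0.1, -0.9]
grip_width: 0.0216
grip_force: 39.3
```

Emit:
drive_tool(
  targets=[
    {"slide":[0,0,0.4],"yaw":0,"grip":0.1},
    {"slide":[0,0,0.2],"yaw":0,"grip":0.1},
    {"slide":[0,0,0],"yaw":0,"grip":0.1},
    {"slide":[0,0,0],"yaw":0,"grip":0.4},
    {"slide":[0,0,0],"yaw":0,"grip":0.7},
    {"slide":[0,0,0],"yaw":0,"grip":1},
    {"slide":[0,0,0],"yaw":0,"grip":1},
    {"slide":[0,0,0],"yaw":0,"grip":1},
    {"slide":[0,0,0],"yaw":0,"grip":1},
  ],
)

```text
time: 8.15
tcp_pos: [0.5249, -0.1366, 0.0273]
tool_rot: [-3.141, 0.0, 1.525]
ft_force: [-0.8, 0.0, -0.0]
grip_width: 0.0855
grip_force: 0.0
```

Run:
```python
from h import *
cv2.imwrite('/tmp/x.png',robot.capture('scene'))
p,im=shot('wrist','w4')
h=cv2.cvtColor(im,cv2.COLOR_RGB2HSV);m=cv2.inRange(h,(100,120,40),(125,255,255))
n,l,st,c=cv2.connectedComponentsWithStats(m)
for i in range(1,n):
    if st[i,4]>80: print(st[i],c[i].round())
r=int(c[1:][st[1:,4].argmax()][1]);q=np.where(m[r])[0];print(onz(p,[(q.min(),r),(q.max(),r)],.059))
```

```text
[ 327  132   24  235 4505] [338. 244.]
[ 594  185   46   67 1747] [622. 225.]
[ 488  242  152  125 7802] [572. 298.]
[[ 0.52907552 -0.13628904  0.059     ]
 [ 0.65906232 -0.14375628  0.059     ]]
```

It stands upright where intended. I push its top toward the robot with the far finger to topple it blue face up.

Emit:
drive_tool(
  targets=[
    {"slide":[0,-1.3,-0.6],"yaw":0,"grip":1},
    {"slide":[0,-1.3,0],"yaw":0,"grip":1},
    {"slide":[0,-0.6,0],"yaw":0,"grip":1},
    {"slide":[0,-0.6,0],"yaw":0,"grip":1},
    {"slide":[0,-0.6,0],"yaw":0,"grip":1},
    {"slide":[0,-0.6,0],"yaw":0,"grip":1},
    {"slide":[0,-0.5,0],"yaw":0,"grip":1},
    {"slide":[0,-0.5,0],"yaw":0,"grip":1},
    {"slide":[0,0,0],"yaw":0,"grip":1},
    {"slide":[0,0,0],"yaw":0,"grip":1},
  ],
)

```text
time: 9.25
tcp_pos: [0.4651, -0.1338, 0.0333]
tool_rot: [3.141, 0.0, 1.525]
ft_force: [-0.4, -0.3, 0.2]
grip_width: 0.0857
grip_force: 0.0
```

Run:
```python
from h import *
p,im=shot('wrist','w5')
```

```text
(no output)
```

View pics/w5.png

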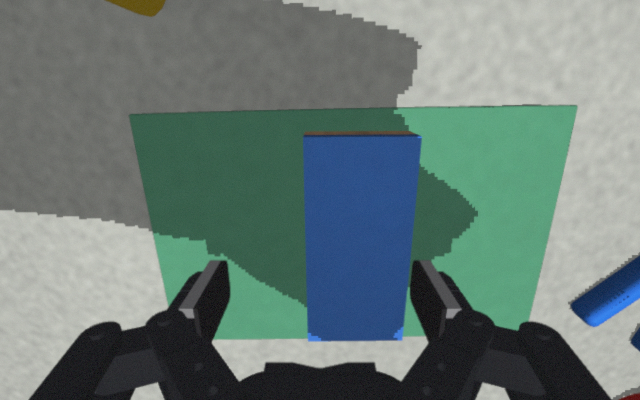

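The blank lies flat on the mat with its blue face up. Its corners are at (303,137), (421,136), (403,339) and (309,340).

Run:
```python
from h import *
import pickle
p=pickle.load(open('pics/w5.pkl','rb'))
im=cv2.imread('pics/w5.png');h=cv2.cvtColor(im,cv2.COLOR_BGR2HSV);m=cv2.inRange(h,(100,120,40),(125,255,255));m[:,450:]=0
n,l,st,c=cv2.connectedComponentsWithStats(m);i=1+st[1:,4].argmax()
ct=max(cv2.findContours((l==i).astype('uint8'),0,2)[0],key=cv2.contourArea)
X=onz(p,ct.reshape(-1,2),.025);r=cv2.minAreaRect((X[:,:2]*1000).astype('float32'));print(r)
B=onz(p,[(303,137),(421.5,136),(403.5,340),(308.5,340.5)],.025);print(B.round(4).tolist(),B.mean(0))
d=B[0]+B[1]-B[2]-B[3];a=np.arctan2(d[1],d[0]);print('len ang',a)
cs=B.mean(0);s=robot.observe();yaw=s['tool_rot'][2];print(s['tcp_pos'],yaw)
D=cs[:2]-s['tcp_pos'][:2];print('slide now',D@[np.cos(yaw),np.sin(yaw)],D@[np.sin(yaw),-np.cos(yaw)],'yaw tool',yaw-a)
```

```text
((485.95159912109375, -133.1603240966797), (121.64448547363281, 56.85951614379883), 87.6656723022461)
[[0.4603, -0.0722, 0.025], [0.5167, -0.0743, 0.025], [0.5129, -0.1956, 0.025], [0.4558, -0.1931, 0.025]] [ 0.48645614 -0.13379174  0.025     ]
len ang 1.536686715866969
[ 0.46522495 -0.13379772  0.03331471] 1.5248607387249558
slide now 0.0009808960855395355 0.021208527591276023 yaw tool -0.011825977142013278
```

Emit:
drive_tool(
  targets=[
    {"slide":[0.1,1.1,0],"yaw":0,"grip":1},
    {"slide":[0,1.0,0],"yaw":-0.008,"grip":1},
    {"slide":[0,0,1],"yaw":0,"grip":1},
    {"slide":[0,0,1],"yaw":0,"grip":1},
    {"slide":[0,0,1],"yaw":0,"grip":1},
    {"slide":[0,0,0],"yaw":0,"grip":1},
    {"slide":[0,0,0],"yaw":0,"grip":0.8},
    {"slide":[0,0,0],"yaw":0,"grip":0.55},
    {"slide":[0,0,0],"yaw":0,"grip":0.5},
    {"slide":[0,0,0],"yaw":0,"grip":0.5},
    {"slide":[0,0,0],"yaw":0,"grip":0.5},
  ],
)

```text
time: 10.4
tcp_pos: [0.4861, -0.1338, 0.0037]
tool_rot: [3.141, 0.0, 1.533]
ft_force: [-0.6, -0.4, 7.0]
grip_width: 0.0554
grip_force: 43.2
```

Emit:
drive_tool(
  targets=[
    {"slide":[0,0,-2],"yaw":0,"grip":0.5},
    {"slide":[0,0,-4],"yaw":0,"grip":0.5},
    {"slide":[0,0,-5],"yaw":0,"grip":0.5},
    {"slide":[0,0,-5],"yaw":0,"grip":0.5},
    {"slide":[3,0.5,0],"yaw":0,"grip":0.5},
    {"slide":[4,0.66,0],"yaw":0,"grip":0.5},
    {"slide":[4,0.66,0],"yaw":0,"grip":0.5},
    {"slide":[4,0.66,0],"yaw":0,"grip":0.5},
    {"slide":[4,0.66,0],"yaw":0,"grip":0.5},
    {"slide":[4,0.66,0],"yaw":0,"grip":0.5},
    {"slide":[3.2,0.56,0],"yaw":0,"grip":0.5},
    {"slide":[2,0.3,0],"yaw":0,"grip":0.5},
    {"slide":[0,0,0],"yaw":0.007,"grip":0.5},
    {"slide":[0,0,4],"yaw":0,"grip":0.5},
    {"slide":[0,0,4],"yaw":0,"grip":0.5},
    {"slide":[0,0,1],"yaw":0,"grip":0.5},
    {"slide":[0,0,0],"yaw":0,"grip":0.5},
    {"slide":[0,0,0],"yaw":0,"grip":0.5},
  ],
)

```text
time: 12.2
tcp_pos: [0.544, 0.146, 0.0748]
tool_rot: [3.14, -0.0, 1.525]
ft_force: [-0.3, 0.3, -0.4]
grip_width: 0.0553
grip_force: 43.2
```

Run:
```python
from h import *
p,im=shot('wrist','w6');s=robot.observe();x=s['tcp_pos'];q=np.load('jig.npy');print(x,s['tool_rot'],q)
q=[.543,.140,-.045];J=R.from_euler('z',q[2]).as_matrix()
W=lambda X:np.array(X)/1000@J.T+[q[0],q[1],0]
o=im[:,:,::-1].copy()
for X in [(-35.5,45,46),(35.5,45,46),(-35.5,-45,46),(35.5,-45,46),(-75,155,12),(125,155,12)]:
    u=proj(p,W(X))[0];cv2.circle(o,(int(round(u[0])),int(round(u[1]))),4,(255,0,255),1)
zb=x[2]*1000+21.5; D=(x-[q[0],q[1],0])@J;print('tcp in jig',D)
for X in [(-28,60),(28,60),(-28,-60),(28,-60)]:
    u=proj(p,W((D[0]*1000+X[0],D[1]*1000+X[1],zb)))[0];cv2.circle(o,(int(round(u[0])),int(round(u[1]))),4,(0,255,255),1)
cv2.imwrite('pics/w6o.png',o)
```

```text
[0.54412291 0.146211   0.07505123] [ 3.13946693e+00 -5.33579028e-04  1.52552557e+00] [ 0.54283785  0.13996353 -0.04515954]
tcp in jig [0.00084237 0.00625523 0.07505123]
```

View pics/w6o.png

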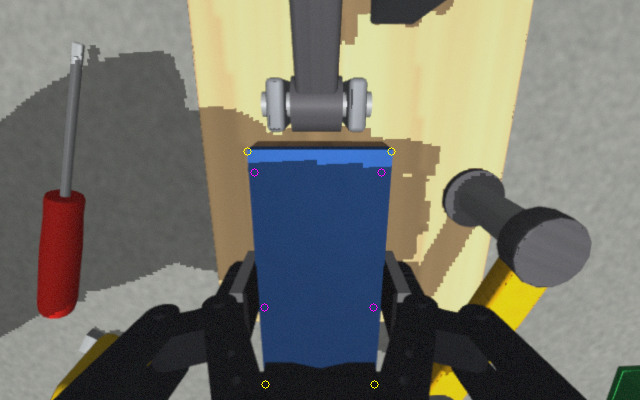

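The blank's corners match the prediction (yellow circles), and the posts are hidden below it. The lever cheeks centre at (317,105) gives a check of the jig's x.

Run:
```python
from h import *
import pickle
p=pickle.load(open('pics/w6.pkl','rb'))
Ti=lambda X:((X-[.543,.14,0])@R.from_euler('z',-.045).as_matrix()*1000).round(1).tolist()
print('cheeks',Ti(onz(p,[(262,105),(371,105),(317,105)],.082)),'handle',Ti(onz(p,[(290,3),(344,3)],.11)))
print('base edges',Ti(onz(p,[(195,60),(215,240),(527,60),(508,165)],.012)))
print('hinge top',Ti(onz(p,[(543,248)],.11)))
```

```text
cheeks [[-22.9, 82.8, 82.0], [22.4, 82.7, 82.0], [-0.1, 82.7, 82.0]] handle [[-7.9, 113.8, 110.0], [8.4, 113.8, 110.0]]
base edges [[-74.1, 106.4, 12.0], [-74.5, -13.5, 12.0], [127.4, 106.8, 12.0], [127.4, 41.5, 12.0]]
hinge top [[87.8, 30.8, 110.0]]
```

Emit:
drive_tool(
  targets=[
    {"slide":[0,-0.06,1.5],"yaw":0,"grip":0.5},
    {"slide":[0,0,1.0],"yaw":0,"grip":0.5},
    {"slide":[0,0,0.8],"yaw":0,"grip":0.5},
    {"slide":[0,0,0.5],"yaw":0,"grip":0.5},
    {"slide":[0,0,0.3],"yaw":0,"grip":0.5},
    {"slide":[0,0,0],"yaw":0,"grip":0.5},
    {"slide":[0,0,0],"yaw":0,"grip":0.5},
  ],
)

```text
time: 12.95
tcp_pos: [0.5429, 0.1463, 0.0326]
tool_rot: [3.141, 0.0, 1.526]
ft_force: [-0.1, -0.5, 1.7]
grip_width: 0.0551
grip_force: 43.9
```

Emit:
drive_tool(
  targets=[
    {"slide":[0,0,0],"yaw":0,"grip":0.6},
    {"slide":[0,0,0],"yaw":0,"grip":0.75},
    {"slide":[0,0,0],"yaw":0,"grip":0.95},
    {"slide":[0,0,0],"yaw":0,"grip":0.95},
    {"slide":[0,0,0],"yaw":0,"grip":0.95},
    {"slide":[0,0,-2],"yaw":0,"grip":0.95},
    {"slide":[0,0,-4],"yaw":0,"grip":0.95},
    {"slide":[0,0,-4],"yaw":0,"grip":0.95},
    {"slide":[-1,0,-4],"yaw":0,"grip":0.95},
    {"slide":[-2,0,-4],"yaw":0,"grip":0.95},
    {"slide":[0,0,0],"yaw":0,"grip":0.95},
    {"slide":[0,0,0],"yaw":0,"grip":0.95},
  ],
)

```text
time: 14.15
tcp_pos: [0.5415, 0.1163, 0.2128]
tool_rot: [3.141, -0.001, 1.525]
ft_force: [0.2, -0.4, -0.7]
grip_width: 0.0811
grip_force: 0.0
```

Run:
```python
from h import *
p,im=shot('wrist','w7');s=robot.observe();print(s['tcp_pos'])
cv2.imwrite('pics/w7.png',im[:,:,::-1])
```

```text
[0.54113081 0.11666167 0.2119205 ]
```

View pics/w7.png

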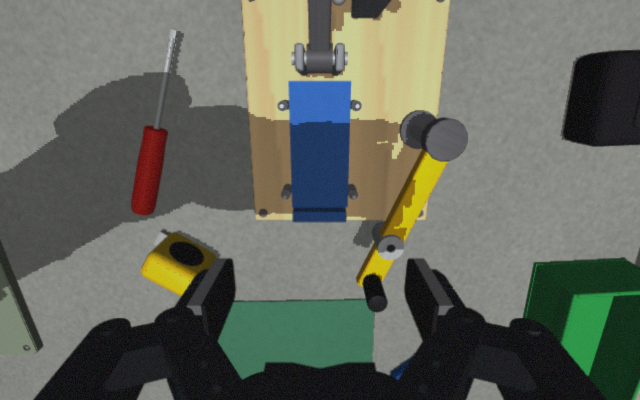

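The blank lies between the posts, blue face up. The guide hinge cap is at (444,139), the knob base is at (370,278) and its top is at (377,300). With shut fingers I go over the paddle and press along its arc.

Emit:
drive_tool(
  targets=[
    {"slide":[3,0,0],"yaw":0,"grip":0.5},
    {"slide":[4.2,0,0],"yaw":0,"grip":0},
    {"slide":[4.2,0,0],"yaw":0,"grip":0},
    {"slide":[4.2,0,0],"yaw":0,"grip":0},
    {"slide":[4,0.05,0],"yaw":0,"grip":0},
    {"slide":[0,0,2],"yaw":0,"grip":0},
    {"slide":[0,0,2],"yaw":0,"grip":0},
    {"slide":[0,0,0],"yaw":0,"grip":0},
    {"slide":[0,0,0],"yaw":0,"grip":0},
  ],
)

```text
time: 15.1
tcp_pos: [0.5505, 0.3121, 0.172]
tool_rot: [-3.141, 0.001, 1.526]
ft_force: [0.2, 0.2, 1.1]
grip_width: 0.0001
grip_force: 0.0
```

Run:
```python
from h import *
import pickle
p=pickle.load(open('pics/w7.pkl','rb'));t=robot.camera_params('top')
c=lambda u,v:(180+u/5-.4,140+v/5-.4)
Ti=lambda X:((X-[.543,.14,0])@R.from_euler('z',-.045).as_matrix()*1000).round(1).tolist()
print('tcp jig',Ti(robot.observe()['tcp_pos']))
print('knob top',Ti(onz(p,[(377,301)],.128)),'knob bot',Ti(onz(p,[(371,279)],.092)),'tri',Ti(tri([(p,(375,293)),(t,c(706,181))])[0]),'bush',Ti(onz(p,[(390,247)],.095)))
for z in(.092,.1,.11):print('hinge',z,Ti(onz(p,[(444,139)],z)))
w6=pickle.load(open('pics/w6.pkl','rb'));print('hinge tri',Ti(tri([(p,(445,139)),(w6,(543,248)),(t,c(491,90))])[0]))
```

```text
tcp jig [-0.3, 172.3, 172.0]
knob top [[48.8, -112.1, 128.0]] knob bot [[49.2, -113.6, 92.0]] tri [49.7, -116.1, 110.9] bush [[64.4, -77.6, 95.0]]
hinge 0.092 [[103.3, 20.6, 92.0]]
hinge 0.1 [[100.2, 21.7, 100.0]]
hinge 0.11 [[96.3, 23.1, 110.0]]
hinge tri [105.8, 19.6, 87.9]
```

Emit:
drive_tool(
  targets=[
    {"slide":[0.3,0,1.5],"yaw":0,"grip":0},
    {"slide":[0.5,0,1.5],"yaw":0,"grip":0},
    {"slide":[0.6,0,1.5],"yaw":0,"grip":0},
    {"slide":[0.4,0,1.5],"yaw":0,"grip":0},
    {"slide":[0.2,0,1.2],"yaw":0,"grip":0},
    {"slide":[0.1,0,1],"yaw":0,"grip":0},
    {"slide":[0,0,0.6],"yaw":0,"grip":0},
    {"slide":[0,0,0],"yaw":0,"grip":0},
    {"slide":[0,0,0],"yaw":0,"grip":0},
  ],
)

```text
time: 16.0
tcp_pos: [0.5515, 0.3339, 0.0842]
tool_rot: [3.142, -0.001, 1.526]
ft_force: [-1.5, 3.8, 8.4]
grip_width: 0.0002
grip_force: 4.2
```

Emit:
drive_tool(
  targets=[
    {"slide":[0,0,0.2],"yaw":0,"grip":0},
    {"slide":[0,0,0.2],"yaw":0,"grip":0},
    {"slide":[0,0,0],"yaw":0,"grip":0},
  ],
)

```text
time: 16.3
tcp_pos: [0.5515, 0.3339, 0.0802]
tool_rot: [3.142, -0.001, 1.526]
ft_force: [-1.5, 4.7, 8.9]
grip_width: -0.0
grip_force: 4.7
```

Emit:
drive_tool(
  targets=[
    {"slide":[0,0,0.2],"yaw":0,"grip":0},
    {"slide":[0,0,0],"yaw":0,"grip":0},
  ],
)

```text
time: 16.5
tcp_pos: [0.5517, 0.334, 0.0793]
tool_rot: [3.141, -0.002, 1.526]
ft_force: [-5.4, 2.7, 22.2]
grip_width: -0.0001
grip_force: 11.1
```

Emit:
drive_tool(
  targets=[
    {"slide":[0,0,-0.5],"yaw":0,"grip":0},
    {"slide":[0,0,-0.5],"yaw":0,"grip":0},
    {"slide":[0,0,-0.5],"yaw":0,"grip":0},
    {"slide":[0,0,0],"yaw":0,"grip":0},
  ],
)

```text
time: 16.9
tcp_pos: [0.5517, 0.333, 0.0934]
tool_rot: [3.141, 0.0, 1.526]
ft_force: [-0.6, -0.6, -0.6]
grip_width: 0.0003
grip_force: 0.0
```

The lever held: there was no force on backing off 14 mm. I lift clear, go over the knob and turn to the arm's tangent.

Emit:
drive_tool(
  targets=[
    {"slide":[0,0,-3],"yaw":0,"grip":0},
    {"slide":[0,0,-4],"yaw":0,"grip":0},
    {"slide":[-2.2,0.4,-1.5],"yaw":0,"grip":0.38},
    {"slide":[-4,0.6,0],"yaw":0,"grip":0.38},
    {"slide":[-4,0.6,0],"yaw":0,"grip":0.38},
    {"slide":[-4,0.6,0],"yaw":0,"grip":0.38},
    {"slide":[-4,0.7,0],"yaw":0,"grip":0.38},
    {"slide":[-4,0.7,0],"yaw":0,"grip":0.38},
    {"slide":[-4,0.7,0],"yaw":0,"grip":0.38},
    {"slide":[-4.4,0.6,0],"yaw":0,"grip":0.38},
    {"slide":[0,0,0],"yaw":0.14,"grip":0.38},
    {"slide":[0,0,0],"yaw":0.13,"grip":0.38},
    {"slide":[0,0,0],"yaw":0.13,"grip":0.38},
    {"slide":[0,0,0],"yaw":0,"grip":0.38},
    {"slide":[0,0,0],"yaw":0,"grip":0.38},
  ],
)

```text
time: 18.4
tcp_pos: [0.5866, 0.0252, 0.1779]
tool_rot: [-3.141, 0.001, 1.13]
ft_force: [-0.2, 0.9, 0.1]
grip_width: 0.0321
grip_force: 0.0
```

Run:
```python
from h import *
p,im=shot('wrist','w8');s=robot.observe();T=lambda X:((X-[.543,.14,0])@R.from_euler('z',-.045).as_matrix()*1000).round(1).tolist()
print(T(s['tcp_pos']),s['tool_rot'],s['joints'].round(2),s['grip_width'])
# mark blank in w8 by blue mask -> jig frame at blank top
h=cv2.cvtColor(im,cv2.COLOR_RGB2HSV);m=cv2.inRange(h,(100,120,30),(125,255,255))
n,l,st,c=cv2.connectedComponentsWithStats(m)
for i in range(1,n):
    if st[i,4]>300:
        ct=max(cv2.findContours((l==i).astype('uint8'),0,2)[0],key=cv2.contourArea).reshape(-1,2)
        X=np.array(T(onz(p,ct,.054)));print(st[i],X.min(0),X.max(0))
kb=proj(p,np.array([s['tcp_pos'][0],s['tcp_pos'][1],.128]))[0];print('tcp axis at z.128 px',kb)
o=im[:,:,::-1].copy();u,v=kb.astype(int);cv2.circle(o,(u,v),4,(0,0,255),1);o[:, :]=o;cv2.imwrite('pics/w8o.png',o)
```

```text
[48.8, -112.7, 178.1] [-3.14132868e+00  4.11107938e-04  1.12957650e+00] [-0.33  0.84  0.49  1.52 -0.47  0.9  -0.13] 0.03252265097438524
[  138     0   143   178 12100] [-29.7 -70.2  54. ] [33.1 62.1 54. ]
[ 442  233   60   71 1564] [ 118.3 -276.6   54. ] [ 186.6 -207.7   54. ]
[477 278  15  53 613] [ 144.4 -324.2   54. ] [ 168.1 -261.3   54. ]
tcp axis at z.128 px [319.35490393 221.94341723]
```

View pics/w8o.png

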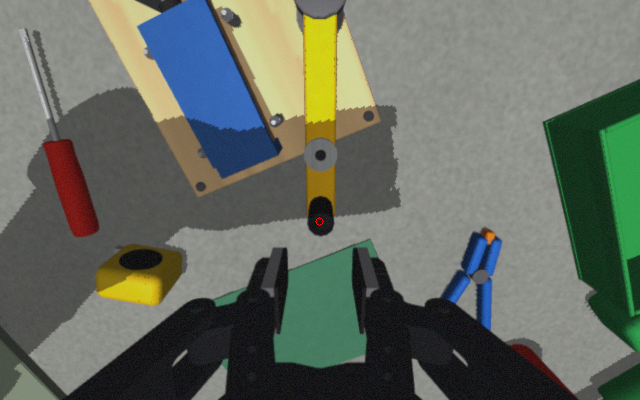

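The tool axis sits on the knob top (319,222) and the arm is lined up with the tool. The blank's end is at the fence. I descend around the knob and sweep, checking partway.

Emit:
drive_tool(
  targets=[
    {"slide":[0,0,3],"yaw":0,"grip":0.38},
    {"slide":[0,0,2.5],"yaw":0,"grip":0.38},
    {"slide":[0,0,1.6],"yaw":0,"grip":0.38},
    {"slide":[0,0,0.5],"yaw":0,"grip":0.38},
    {"slide":[0,-0.7,0],"yaw":0,"grip":0.38},
    {"slide":[0.12,-1.88,0],"yaw":0.13,"grip":0.38},
    {"slide":[0.12,-1.88,0],"yaw":0.13,"grip":0.38},
    {"slide":[0.12,-1.88,0],"yaw":0.13,"grip":0.38},
    {"slide":[0.12,-1.88,0],"yaw":0.13,"grip":0.38},
    {"slide":[0,0,0],"yaw":0,"grip":0.38},
  ],
)

```text
time: 19.45
tcp_pos: [0.5225, 0.0788, 0.1032]
tool_rot: [-3.14, -0.001, 0.605]
ft_force: [0.8, -1.5, 0.4]
grip_width: 0.0323
grip_force: 0.0
```

Run:
```python
from h import *
s=robot.observe();x=(s['tcp_pos']-[.543,.14,0])@R.from_euler('z',-.045).as_matrix()*1000
d=x[:2]-[105,20];print(x,'r',np.hypot(*d),'q',np.arctan2(-d[1],-d[0]),'yaw jig',s['tool_rot'][2]+.045)
```

```text
[-17.70313973 -62.01197708 103.17835365] r 147.5873466251697 q 0.589185862309345 yaw jig 0.6503840877266759
```

Emit:
drive_tool(
  targets=[
    {"slide":[0.14,-1.8,0],"yaw":0.13,"grip":0.38},
    {"slide":[0.14,-1.8,0],"yaw":0.13,"grip":0.38},
    {"slide":[0.14,-1.8,0],"yaw":0.13,"grip":0.38},
    {"slide":[0.14,-1.6,0],"yaw":0.13,"grip":0.38},
    {"slide":[0.14,-1,0],"yaw":0.13,"grip":0.38},
    {"slide":[0,-0.5,0],"yaw":0,"grip":0.38},
    {"slide":[0,-0.4,0],"yaw":0,"grip":0.38},
    {"slide":[0,0,0],"yaw":0,"grip":0.38},
  ],
)

```text
time: 20.25
tcp_pos: [0.5018, 0.1611, 0.1026]
tool_rot: [-3.141, -0.0, -0.04]
ft_force: [0.3, -0.4, -0.4]
grip_width: 0.0319
grip_force: 0.0
```

Run:
```python
from h import *
s=robot.observe();x=(s['tcp_pos']-[.543,.14,0])@R.from_euler('z',-.045).as_matrix()*1000
print(x,s['tool_rot'],s['ft_force'],s['grip_force'])
```

```text
[-42.08078166  19.18869127 102.58193798] [-3.14133170e+00 -3.20587306e-04 -4.01725216e-02] [ 0.31898761 -0.38432964 -0.42237259] 0.0
```

Not at the stop yet: y=19, and about 20+7 is expected. I keep pushing slowly until force shows.

Emit:
drive_tool(
  targets=[
    {"slide":[0,-0.4,0],"yaw":0,"grip":0.38},
    {"slide":[0,-0.3,0],"yaw":0,"grip":0.38},
    {"slide":[0,0,0],"yaw":0,"grip":0.38},
  ],
)

```text
time: 20.55
tcp_pos: [0.502, 0.1684, 0.1023]
tool_rot: [-3.141, 0.0, -0.043]
ft_force: [0.7, -0.0, 0.0]
grip_width: 0.0324
grip_force: 0.0
```

Emit:
drive_tool(
  targets=[
    {"slide":[0,-0.2,0],"yaw":0,"grip":0.38},
    {"slide":[0,0,0],"yaw":0,"grip":0.38},
  ],
)

```text
time: 20.75
tcp_pos: [0.502, 0.1698, 0.1023]
tool_rot: [3.141, -0.0, -0.044]
ft_force: [-0.3, -1.8, 0.5]
grip_width: 0.0326
grip_force: 1.1
```

Emit:
drive_tool(
  targets=[
    {"slide":[0,-0.2,0],"yaw":0,"grip":0.38},
    {"slide":[0,0,0],"yaw":0,"grip":0.38},
  ],
)

```text
time: 20.95
tcp_pos: [0.5021, 0.17, 0.1023]
tool_rot: [3.138, -0.0, -0.046]
ft_force: [-1.8, -13.6, 0.8]
grip_width: 0.0325
grip_force: 7.0
```

Emit:
drive_tool(
  targets=[
    {"slide":[0,-0.2,0],"yaw":0,"grip":0.38},
    {"slide":[0,0,0],"yaw":0,"grip":0.38},
  ],
)

```text
time: 21.15
tcp_pos: [0.5022, 0.1703, 0.1023]
tool_rot: [3.136, -0.0, -0.047]
ft_force: [-2.6, -24.8, 0.3]
grip_width: 0.0326
grip_force: 12.5
```

The stop is reached, with the force rising and no further motion. I centre, lift off and verify.

Emit:
drive_tool(
  targets=[
    {"slide":[0,0.5,0],"yaw":0,"grip":0.38},
    {"slide":[0,0.5,0],"yaw":0,"grip":0.42},
    {"slide":[0,0,0],"yaw":0,"grip":0.42},
    {"slide":[0,0,-2],"yaw":0,"grip":0.42},
    {"slide":[0,0,-4],"yaw":0,"grip":0.42},
    {"slide":[0,0,-4],"yaw":0,"grip":0.42},
    {"slide":[-3,0,-4],"yaw":0,"grip":0.42},
    {"slide":[-3,0,-2],"yaw":0,"grip":0.42},
    {"slide":[0,0,0],"yaw":0,"grip":0.42},
    {"slide":[0,0,0],"yaw":0,"grip":0.42},
  ],
)

```text
time: 22.15
tcp_pos: [0.4418, 0.1676, 0.2625]
tool_rot: [-3.141, -0.0, -0.043]
ft_force: [1.0, 0.4, -0.2]
grip_width: 0.0356
grip_force: 0.0
```

Run:
```python
from h import *
p,im=shot('wrist','w9');s=robot.observe();print(s['tcp_pos'],s['ft_force'],s['time'])
T=lambda X:((X-[.543,.14,0])@R.from_euler('z',-.045).as_matrix()*1000).round(1)
h=cv2.cvtColor(im,cv2.COLOR_RGB2HSV)
for nm,lo,hi,z in [('yellow',(20,170,90),(32,255,255),.092),('blue',(100,120,30),(125,255,255),.054),('red',(0,190,80),(6,255,255),.088)]:
    n,l,st,c=cv2.connectedComponentsWithStats(cv2.inRange(h,lo,hi))
    for i in range(1,n):
        if st[i,4]>300:
            y,x=np.where(l==i);X=T(onz(p,np.c_[x,y],z));(vx,vy,_,_)=cv2.fitLine(X[:,:2].astype('float32'),2,0,.01,.01).ravel()[:4]
            print(nm,st[i,4],X.min(0)[:2],X.max(0)[:2],'c',X.mean(0)[:2],'dir',np.arctan(vy/vx))
```

```text
[0.44213378 0.1672176  0.26199466] [0.12793194 0.77312173 0.86286976] 22.2
yellow 1317 [9.  9.4] [56.  30.7] c [34.36150342 19.89202733] dir -0.008662234
yellow 565 [-41.7  10.2] [-9.1 30.3] c [-23.39982301  20.39168142] dir 0.037187193
yellow 1390 [-176.7 -141.7] [-117.9  -90.3] c [-147.03784173 -116.1805036 ] dir -0.5727955
blue 1506 [-26.8  32.8] [28.4 61.2] c [ 1.16600266 46.39243028] dir 0.00533946
blue 4206 [-27.8 -69.7] [27.7  7.1] c [  0.12667618 -31.21868759] dir 1.5704057
red 1511 [-13.8 164.2] [ 14. 214.] c [  0.20350761 191.00714758] dir 1.5568596
red 1084 [-178.7  -56.9] [-138.5   22.5] c [-159.2695572   -18.75119926] dir 1.2380862
```

View pics/w9.png

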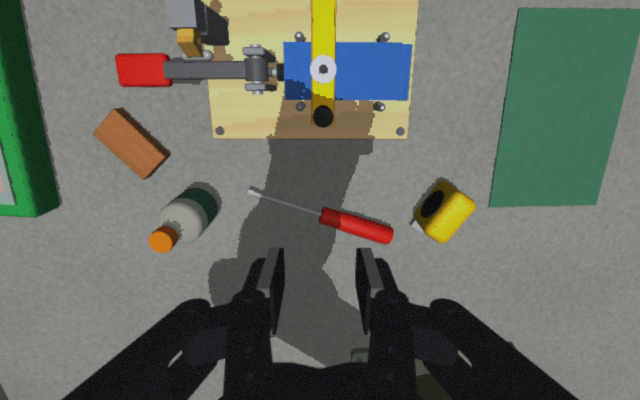

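The guide arm is square over the blank (323,70). The lever is level with its paddle at jig y 0.191, the pad touches the blank's end, and the blank's end is at the fence (y≈0.061 at the pad end). The robot is clear, so I hand in.

```bash
python3 -c "
from cell import robot
print(robot.hand_in())"
```

```text
the job is handed in; nothing more can be done
None
```

The job is handed in at 22.2 s of robot time; my last image showed the blue blank face up in the jig against the fence, the lever held down by its catch and the drill guide in at its stop, but the hand-in gave no verdict.

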